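# Draw one vial from the treadle dispenser

### The arm

A 6-joint arm with a two-finger parallel gripper is mounted at the origin on a cart in front of the work surface, level with it; the furniture and walls round the work are solid. World frame = base frame: x ahead of the robot, y to its left, z up, the work surface at z = 0. Lengths are in m, angles in rad, forces in N, time in s.
With the tool pointing down it reaches from about 0.3 to 0.75 m from the base axis. Payload 8.5 kg.
Tool frame: the origin (TCP) lies midway between the tips of the shut fingers; the grasp point (between the pads) lies 19 mm behind it; z points along the fingers, y is the line along which they close (so a half turn about z gives the same grasp; the last joint's range is limited). The gripper opens to 85 mm and grips with 20 to 120 N. Pads are 22 mm wide; open, the fingers measure 114 mm over their backs; the gripper's body (76 mm by 85 mm) begins 54 mm behind the grasp point. The pads swing forward as they close: fully open they stand 13 mm farther back than shut.
Start: joints at [-1.332, 0.381, 1.297, -0, 1.464, -0.215], TCP at [0.241, -0.494, 0.231] pointing down, gripper open.
Joint ranges: [-3.11, 3.11], [-0.89, 2.33], [0.22, 2.48], [-1.42, 4.56], [0.17, 2.85], [-2.88, 2.88]. Speed limits (rad/s): [2.39, 2.39, 3.14, 3.14, 3.14, 3.14].

### API

Orientations are given as a unit quaternion [x, y, z, w].
In Python, from cell import get_obs, imaging, ticket gives the robot as it stands. The module is installed in compiled form; this text tells all that it offers.
- The arm moves only by the tool servo_tool, never from a script. Its argument "moves" is a list that holds one entry, the list of rows, each a list of 7 numbers: the shift along the tool's x, y, z in m, then the turn, a rotation vector about the tool's x, y, z in rad, then the opening, from 0 (shut) to 1 (fully open). A call has 1 to 8 rows; each row shifts and turns the commanded pose from where the row before left it, along the tool's axes as they then stand; what a row does not reach is not made up. A row lasts 1/12 s, in which the tool goes at most 41.7 mm and 7.16 degrees, less where a joint would pass 70% of its speed; a pose out of reach is approached as far as the arm can. A call is refused whole if a number of a shift passes 0.0417 or a number of a turn 0.125, either way. A call with a gripper value outside its range is refused whole. The fingers move at their own pace and stop on an object; "force" is the grip in N (left out, the last holds). Time passes only in rows, so rows that do not move let the fingers close. It gives the time, the measured TCP pose, the force, the opening and the grip force at its end, in the units of the state.
- get_obs(): the state, without advancing time (a new reading comes with each control period).
- imaging.get_image(name): name is "scene" or "side" or "wrist"; returns a dict with "pixels" (420x560x3 uint8, red, green, blue), "intrinsics" (3x3 intrinsics, pixels), "pose" (4x4, takes a point from camera to world coordinates); the wrist camera has in their place "tool_from_camera" (4x4, takes a point from camera to tool coordinates, whose origin is the TCP and whose axes are the flange's). Camera axes: x right, y down, z forward; pixel columns grow to the right and rows downward; lengths in m; the calibration is good to about 2 mm. A picture is of the moment at which its call begins: read the wrist's pose just before it. There is no depth.
- ticket.job_done(): hands the job in; it is judged then, once.
The state is a dict: "time": time; "q": joint angles; "joint_velocities": joint speeds; "joint_torque": joint torques, N m; "position": TCP position; "ee_rot": TCP orientation; "contact_force": force on the tool from outside, world axes, zero at the start; "moment": the same for the moment, N m; "width": finger opening in m; "grasp_force": force on a finger pad.
Only numpy, scipy, OpenCV 4.12 (cv2) and the standard library are available. Lean on these libraries where they do the work, as an engineer would, in place of code of your own. Each camera call takes 0.05 s, during which the arm holds its last target. There are 200 camera calls.

### The job

Set the white catch tray flat and centred under the outlet lip of the vial dispenser, its back wall tucked in beneath the lip, and let go of it. Then press the dispenser's treadle down until it rests firmly on its stop, feeling for the stop rather than stamping on it, and keep it there for a second so that exactly one vial rolls out into the tray; let the treadle come back up. Do not touch the vials, and leave the jar, the marker and the timer that stand near the work where they are.

Things in the scene. Friction and masses are not known exactly. Their poses are not given: they have to be found in the camera images.
- dispenser: Fixed vial dispenser: grey base plate 130 x 225 x 8 mm, front edge at x = -60 mm. Origin: underside of base; x to its rear, y left, z up; at yaw 0 the outlet faces the robot. Chute: outer walls y = +7 to +93 mm, up to 85 mm high. Treadle hinge along y at x = 50, y = -70, z = 34 mm. Orange gates let the first vial go near the end of the treadle's stroke and hold the others
- outlet (a point): Middle of the outlet lip, in the dispenser's frame at x = -85, y = 50, z = 36 mm. It hangs 25 mm out past the base plate, underside 33 mm up: the tray (26 mm high) slides in beneath but cannot be lowered through it. The tray's centre belongs about 22 mm (7 to 35) in front of the lip, within 14 mm sideways. Axes as the dispenser's
- treadle (a joint): Angle of the treadle in rad: 0 free (its front sloping up 0.47 rad), growing as it is pressed down. The stop meets it somewhere between about 0.26 and 0.42, set differently every time. A spring resists: about 3 N at the pad at first, 12 N near the stop
- treadle_pad (a point): Centre of the top of the yellow, black-ribbed pad (64 x 52 mm) near the front end of the treadle, 120 mm from the hinge; moves with the treadle (free: about 95 mm above the worktop, on the stop about 47 to 66 mm). x runs along the treadle towards the hinge, z is the pad's upward normal
- stop_block: Aluminium block 26 x 30 x 14 mm with a rubber-capped stop screw, fixed on the base plate under the treadle, 80 mm in front of the hinge. Origin: underside of the block. The height of the screw is set differently every time and is not told: the stop has to be felt
- tray: White open catch tray, 85 mm (x) x 112 mm (y) x 26 mm high, walls 3 mm, 0.12 kg. Origin: centre of the underside; a blue tab sticks out at its -x side; its +x wall goes under the lip
- tray_tab (a point): Grip point in the blue tab: 60 mm from the tray's centre along its -x, 20 mm above its underside. The tab is 12 mm thick (y), sticks out 30 mm and spans 4 to 26 mm in height; pinch it across y from above
- vial_1: Front vial in the chute: amber glass with white cap, 20 mm diameter, 70 mm long, lying across the chute. Origin on its axis at mid-length; y along its axis
- vial_2: Second vial, like the first, behind it
- vial_3: Third vial, like the first, rearmost
- jar: Small closed jar with orange contents between robot and tray, 44 mm diameter, 50 mm high; origin under its centre. A bystander
- marker: Black and white marker pen, 138 mm long, 13 mm thick, lying nearest the robot; origin under its centre. A bystander
- timer: White timer standing near the tray (not the one far to the right), 62 x 66 x 18 mm; origin under its centre. A bystander
Not all that is in view belongs to the job. Several things have the shape of the tray; the one meant has the colours described above.

How it is judged:
On the way, in this order (a step that is already met when the one before it is completed fails the run):
1. the tray stands flat under the outlet lip, let go (x of tray in the frame of dispenser between -0.122 and -0.09 m and y of tray in the frame of dispenser between 0.033 and 0.067 m and height (world z) of tray below 0.006 m and angle between tray's own z axis and vertical below 0.08 rad and contact force between the fingers and tray below 0.3 N), for 0.2 s.
2. the treadle is held down on its stop (at least 2 N on the stop, for 0.5 s) (value of joint treadle above 0.24 rad and contact force between stop_block and anything else above 2 N), for 0.5 s.
At the end, for the whole second after the job is handed in: The tray stands flat on the worktop under the outlet lip (centre 5 to 37 mm in front of the lip, within 17 mm sideways) with the front vial lying at rest inside it; the other two vials are still in the chute; the treadle is back up (below 0.06 rad) (x of tray in the frame of dispenser between -0.122 and -0.09 m and y of tray in the frame of dispenser between 0.033 and 0.067 m and height (world z) of tray below 0.006 m and angle between tray's own z axis and vertical below 0.08 rad and z of vial_1 in the frame of tray below 0.022 m and x of vial_1 in the frame of tray between -0.041 and 0.041 m and y of vial_1 in the frame of tray between -0.054 and 0.054 m and linear speed of vial_1 below 0.03 m/s and linear speed of tray below 0.02 m/s and x of each of vial_2, vial_3 in the frame of dispenser above -0.06 m and z of each of vial_2, vial_3 in the frame of dispenser above 0.04 m and value of joint treadle below 0.06 rad); the robot touches nothing.
It fails at once if the treadle is stamped on: its stop takes more than 55 N (contact force between stop_block and anything else above 55 N).
It fails at once if the jar is moved by more than 20 mm or tipped (distance of jar from where it was at the start of the episode above 0.02 m or angle between jar's own z axis and vertical above 0.5 rad).
It fails at once if the marker is moved by more than 20 mm or tipped (distance of marker from where it was at the start of the episode above 0.02 m or angle between marker's own z axis and vertical above 0.5 rad).
It fails at once if the timer is moved by more than 20 mm or tipped (distance of timer from where it was at the start of the episode above 0.02 m or angle between timer's own z axis and vertical above 0.5 rad).
It fails at once if the robot touches a vial (contact force between any of the fingers, the arm and vial_1 above 0.3 N or contact force between any of the fingers, the arm and vial_2 above 0.3 N or contact force between any of the fingers, the arm and vial_3 above 0.3 N).
It also fails if it takes over 51 s, if anything falls off the work surface, if the arm or the gripper's body presses on something with over 40 N, if the wrist force passes 120 N, or if a joint passes its speed limit or range.

## Working session

There is one attempt and no reset: what is moved stays moved. The work goes in short steps, Python scripts to look and compute and a tool call to move; the robot and the scene stay as the last step left them, time stands still between calls to the robot, and variables do not carry over. Pictures are saved under pics/ and viewed, at most 10 in all, crops included, and the job is handed in when it is done.

Besides the shell and the picture viewer there is one more tool, called as name([rows], argument=value, ...), one row to a line, values as JSON. servo_tool: Moves the arm, as the interface text tells. Its arguments: {"type":"object","properties":{"moves":{"type":"array","items":{"type":"array","items":{"type":"array","items":{"type":"number"}}}},"force":{"type":"number"}},"required":["moves"]}

```bash
mkdir -p pics
cat > h.py <<'E'
import numpy as np, cv2
from cell import get_obs, imaging, ticket
from scipy.spatial.transform import Rotation as R
def grab(n,f):
    im=imaging.get_image(n); cv2.imwrite('pics/'+f,im['pixels'][:,:,::-1]); np.savez('pics/'+f+'.npz',K=im['intrinsics'],P=im.get('pose',np.eye(4)),px=im['pixels']); return im
def load(f):
    d=np.load('pics/'+f+'.npz'); return d['K'],d['P'],d['px']
def ray(K,P,u,v,z):
    d=P[:3,:3]@np.linalg.solve(K,[u,v,1.]); o=P[:3,3]; return o+d*(z-o[2])/d[2]
def proj(K,P,X):
    c=np.linalg.inv(P)@np.r_[X,1]; p=K@c[:3]; return p[:2]/p[2]
E
python3 - <<'E'
from h import *
a=grab('scene','s1.png');b=grab('side','d1.png')
print(a['pose'],b['pose'],get_obs())
E
```

```text
[[-0.77811126 -0.38380017  0.49723264 -0.07695424]
 [-0.62783012  0.49953429 -0.59690437  0.47596822]
 [-0.01929275 -0.77663564 -0.62965456  0.89227899]
 [ 0.          0.          0.          1.        ]] [[ 0.9567417  -0.17197186  0.23467211  0.27979094]
 [-0.29075701 -0.53666966  0.79211492 -1.19124139]
 [-0.01028008 -0.82608193 -0.56345626  0.74016507]
 [ 0.          0.          0.          1.        ]] {'time': 0.1, 'q': array([-1.33230825e+00,  3.81142582e-01,  1.29816064e+00, -1.84665740e-05,
        1.46364143e+00, -2.15282564e-01]), 'joint_velocities': array([ 2.45237464e-05, -2.09123346e-03, -1.56466831e-03, -5.59930703e-04,
       -1.42017167e-03, -6.37380869e-04]), 'joint_torque': array([ 6.06951508e-03, -4.49219441e+01, -2.31658190e+01, -4.70085411e-05,
        3.62513230e-03, -3.33088769e-05]), 'position': array([ 0.2410333 , -0.49406945,  0.23077424]), 'ee_rot': array([ 9.74371302e-01,  2.24944680e-01, -1.70223175e-05, -6.75847123e-04]), 'contact_force': array([0.99651015, 0.03698432, 0.32940779]), 'moment': array([-0.0955897 , -0.03229311, -0.03859898]), 'grasp_force': 0.0, 'width': 0.08533380710076297}
```

View pics/s1.png

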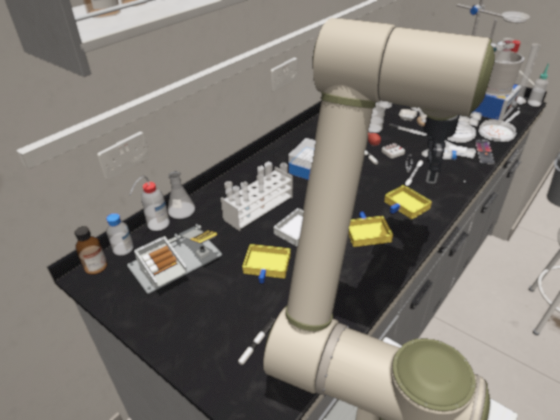

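View pics/d1.png

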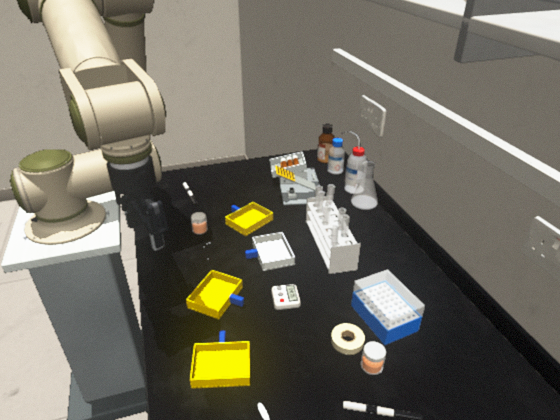

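Tray-shaped candidates are the white tray at scene (295,226) / side (270,250), and yellow ones at side (250,218), (215,293) and (220,363). The white one with the blue tab at side (251,254) fits the description, so I'll check it in a close crop.

Run:
```python
from h import *
K,P,a=load('s1.png');K2,P2,b=load('d1.png')
c1=cv2.resize(a[215:305,120:220],(400,360),interpolation=cv2.INTER_CUBIC)
c2=cv2.resize(b[140:230,230:330],(400,360),interpolation=cv2.INTER_CUBIC)
c3=cv2.resize(b[225:285,235:315],(320,240),interpolation=cv2.INTER_CUBIC)
c4=cv2.resize(a[200:260,260:340],(320,240),interpolation=cv2.INTER_CUBIC)
o=np.zeros((600,800,3),np.uint8);o[:360,:400]=c1;o[:360,400:]=c2;o[360:,:320]=c3;o[360:,400:720]=c4
cv2.imwrite('pics/c1.png',o[:,:,::-1])
for n,(u,v) in dict(tray=(272,252),tab=(251,254),jar=(199,230),marker=(189,191),timer=(285,300),ytray=(250,220),base=(300,190)).items(): print(n,ray(K2,P2,u,v,0.01).round(3))
```

```text
tray [ 0.538 -0.333  0.01 ]
tab [ 0.483 -0.324  0.01 ]
jar [ 0.37  -0.176  0.01 ]
marker [0.373 0.048 0.01 ]
timer [ 0.515 -0.509  0.01 ]
ytray [ 0.52  -0.172  0.01 ]
base [ 0.718 -0.057  0.01 ]
```

View pics/c1.png

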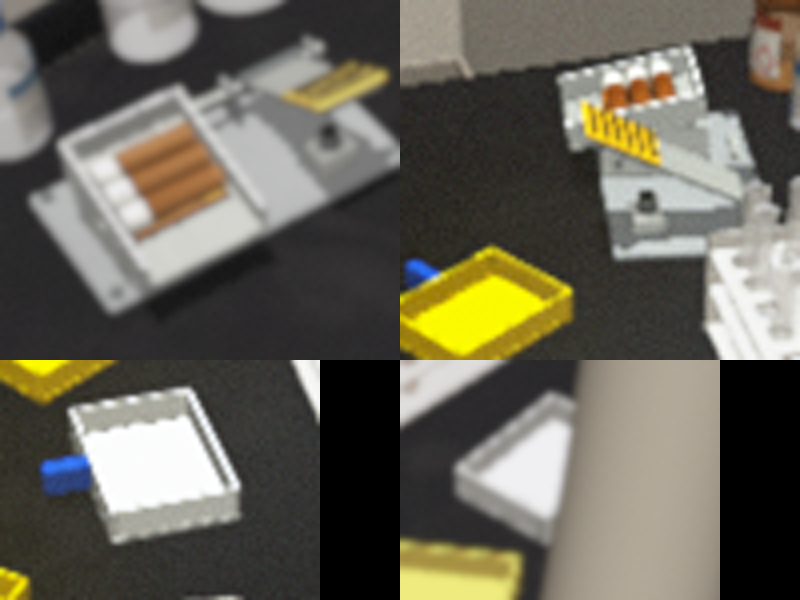

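The crop confirms it: white tray, blue tab toward the robot. The base plate's front corners are at scene (147,293) and (219,256).

Run:
```python
from h import *
K,P,a=load('s1.png');K2,P2,b=load('d1.png')
s=lambda x,y:(120+x/4-.375,215+y/4-.375)
d=lambda x,y:(230+(x-400)/4-.375,140+y/4-.375)
for n,p in dict(FL=(108,308),RL=(33,195),FR=(397,160),RR=(315,42)).items(): print('scene',n,ray(K,P,*s(*p),.008).round(4))
print('side FR',ray(K2,P2,*d(615,245),.008).round(4))
def two(p,q):
    A=[];B=[]
    for K_,P_,uv in((K,P,p),(K2,P2,q)):
        r=P_[:3,:3]@np.linalg.solve(K_,[*uv,1.]);r/=np.linalg.norm(r);M=np.eye(3)-np.outer(r,r);A.append(M);B.append(M@P_[:3,3])
    return np.linalg.lstsq(np.vstack(A),np.hstack(B),rcond=None)[0].round(4)
# pad corners front-left tip etc
print('pad frontR',two(s(390,75),d(586,138)),'pad far',two(s(285,97),d(662,145)))
# tray: blue and white masks
hsv=cv2.cvtColor(b,cv2.COLOR_RGB2HSV);m=cv2.inRange(hsv,(100,150,60),(130,255,255));m[:240]=0;m[270:]=0
v,u=np.nonzero(m);print('tab px',u.mean(),v.mean(),len(u),ray(K2,P2,u.mean(),v.mean(),.018).round(4))
t=lambda x,y:(235+x/4-.375,225+(y-360)/4-.375)
for n,p,z in(('NL top',(70,410),.026),('FLtop',(190,390),.026),('FRtop',(240,490),.026),('NRtop',(108,520),.026)):print(n,ray(K2,P2,*t(*p),z).round(4))
```

```text
scene FL [0.6959 0.1032 0.008 ]
scene RL [0.8196 0.0709 0.008 ]
scene FR [ 0.6452 -0.1076  0.008 ]
scene RR [ 0.785  -0.1597  0.008 ]
side FR [ 0.6472 -0.1     0.008 ]
pad frontR [ 0.6252 -0.0966  0.1057] pad far [ 0.6982 -0.0634  0.0694]
tab px 250.8988764044944 252.86516853932585 89 [ 0.4819 -0.329   0.018 ]
NL top [ 0.5    -0.2746  0.026 ]
FLtop [ 0.5845 -0.2777  0.026 ]
FRtop [ 0.5815 -0.3888  0.026 ]
NRtop [ 0.4933 -0.3913  0.026 ]
```

servo_tool([
  [[0.02,-0.03,0,0,0,0.12,1],[0.02,-0.03,0,0,0,0.12,1],[0.02,-0.03,0,0,0,0.12,1],[0.02,-0.03,0,0,0,0.12,1],[0.02,-0.03,0,0,0,0,1],[0.02,-0.01,0,0,0,0,1],[0,0,0,0,0,0,1],[0,0,0,0,0,0,1]],
])

```text
time: 0.77
position: [0.3268, -0.3189, 0.2312]
ee_rot: [1.0, -0.012, -0.0, -0.0]
contact_force: [-0.8, -0.6, -1.2]
width: 0.0855
grasp_force: 0.0
```

```bash
cat >> h.py <<'E'
def grabw(f):
    o=get_obs(); im=imaging.get_image('wrist'); T=np.eye(4); T[:3,:3]=R.from_quat(o['ee_rot']).as_matrix(); T[:3,3]=o['position']
    P=T@im['tool_from_camera']; cv2.imwrite('pics/'+f,im['pixels'][:,:,::-1]); np.savez('pics/'+f+'.npz',K=im['intrinsics'],P=P,px=im['pixels']); return im['intrinsics'],P,im['pixels']
def to(x,y,z,yaw):
    o=get_obs(); Rm=R.from_quat(o['ee_rot']).as_matrix(); cy=np.arctan2(Rm[1,0],Rm[0,0])
    Rt=(R.from_euler('z',yaw)*R.from_euler('x',np.pi))
    d=np.array([x,y,z])-o['position']
    print('t',round(o['time'],2),'pos',o['position'].round(4),'yaw',round(cy,4),'F',o['contact_force'].round(1))
    print(' delta in present tool',(Rm.T@d).round(4),'in target tool',(Rt.inv().apply(d)).round(4),'turn(tool)',(R.from_matrix(Rm).inv()*Rt).as_rotvec().round(4))
E
python3 - <<'E'
from h import *
K,P,px=grabw('w1.png'); print(K,P.round(3)); to(.482,-.329,.15,-.04)
o=get_obs();T=np.eye(4);T[:3,:3]=R.from_quat(o['ee_rot']).as_matrix();T[:3,3]=o['position'];print((np.linalg.inv(T)@P).round(3))
E
```

```text
[[354.42078003   0.         277.38283598]
 [  0.         354.42078003 213.12385677]
 [  0.           0.           1.        ]] [[-0.023 -0.949 -0.315  0.407]
 [-1.     0.022  0.007 -0.321]
 [-0.     0.315 -0.949  0.374]
 [ 0.     0.     0.     1.   ]]
t 0.82 pos [ 0.3262 -0.3195  0.2311] yaw -0.0253 F [-0.2  0.2 -0.3]
 delta in present tool [0.156  0.0056 0.081 ] in target tool [0.156  0.0033 0.0811] turn(tool) [-0.0002  0.0005  0.0147]
[[ 0.002 -0.949 -0.314  0.081]
 [ 1.     0.002  0.001 -0.   ]
 [-0.    -0.314  0.949 -0.143]
 [ 0.     0.     0.     1.   ]]
```

View pics/w1.png

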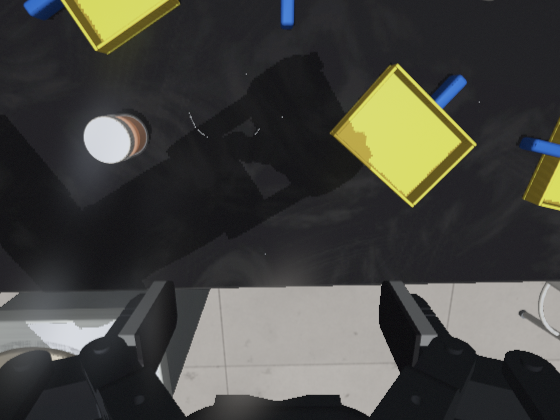

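The tab shows at (287,12) and the tray lies beyond the frame. I'll move forward to see all of it.

servo_tool([
  [[0.03,0,0,0,0,0,1],[0.03,0,0,0,0,0,1],[0.03,0,0,0,0,0,1],[0.03,0,0,0,0,0,1],[0.02,0,0,0,0,0,1],[0,0,0,0,0,0,1],[0,0,0,0,0,0,1]],
])

```text
time: 1.4
position: [0.4659, -0.3239, 0.2305]
ee_rot: [1.0, -0.013, -0.001, -0.0]
contact_force: [-0.4, -0.2, 0.6]
width: 0.0855
grasp_force: 0.0
```

Run:
```python
from h import *
K,P,px=grabw('w2.png')
hsv=cv2.cvtColor(px,cv2.COLOR_RGB2HSV)
def big(m,z,n):
    c,_=cv2.findContours(m,cv2.RETR_EXTERNAL,cv2.CHAIN_APPROX_NONE)
    for k in sorted(c,key=cv2.contourArea)[::-1][:n]:
        r=cv2.minAreaRect(k);b=cv2.boxPoints(r)
        print(cv2.contourArea(k),np.round(r[0]),np.round(r[1]),[ray(K,P,*p,z)[:2].round(4).tolist() for p in b],'c',ray(K,P,*r[0],z)[:2].round(4))
print('blue');big(cv2.inRange(hsv,(100,150,40),(130,255,255)),.026,4)
print('white');big(cv2.inRange(hsv,(0,0,150),(180,60,255)),.026,3)
to(.482,-.329,.15,-.04)
```

```text
blue
530.0 [427. 227.] [19. 31.] [[0.4079, -0.4607], [0.4306, -0.4816], [0.4155, -0.4965], [0.3921, -0.4756]] c [ 0.4117 -0.4786]
454.0 [512. 271.] [39. 15.] [[0.3547, -0.5549], [0.3725, -0.5555], [0.3612, -0.5989], [0.3431, -0.5989]] c [ 0.358 -0.577]
343.0 [284. 164.] [30. 12.] [[0.4967, -0.3255], [0.4964, -0.3371], [0.4666, -0.3367], [0.4669, -0.3247]] c [ 0.4819 -0.331 ]
227.5 [ 65. 162.] [12. 25.] [[0.4876, -0.1017], [0.5018, -0.1245], [0.4919, -0.1298], [0.4775, -0.1068]] c [ 0.4898 -0.1157]
white
8761.5 [284. 100.] [ 84. 110.] [[0.5793, -0.2834], [0.5768, -0.3824], [0.5019, -0.3846], [0.5046, -0.2782]] c [ 0.542  -0.3322]
3801.0 [454. 118.] [68. 64.] [[0.4979, -0.4585], [0.5554, -0.4626], [0.5442, -0.5253], [0.4855, -0.5247]] c [ 0.5216 -0.4927]
2939.0 [311. 397.] [ 36. 168.] [[0.2189, -0.2561], [0.2139, -0.4614], [0.1565, -0.4659], [0.1618, -0.2521]] c [ 0.1884 -0.3589]
t 1.45 pos [ 0.4654 -0.3238  0.2308] yaw -0.0272 F [-0.3  0.1 -0. ]
 delta in present tool [0.0168 0.0048 0.0808] in target tool [0.0168 0.0045 0.0808] turn(tool) [-0.0006  0.0011  0.0128]
```

View pics/w2.png

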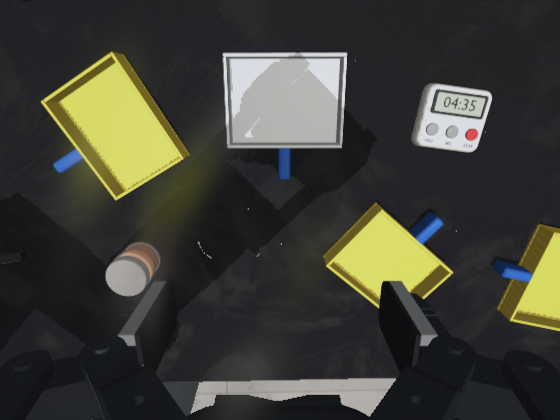

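The tray sits at yaw ≈ -0.025, already aligned with the tool. The tab is at (284,164), which is (0.482, -0.331). I'll descend over it.

servo_tool([
  [[0.008,0.003,0.03,0,0,0,1],[0.009,0.004,0.03,0,0,0,1],[0,0,0.04,0,0,0,1],[0,0,0.04,0,0,0,1],[0,0,0.03,0,0,0,1],[0,0,0.02,0,0,0,1],[0,0,0.02,0,0,0,1],[0,0,0.012,0,0,0,1]],
])

```text
time: 2.12
position: [0.481, -0.3308, 0.0075]
ee_rot: [1.0, -0.014, -0.001, -0.001]
contact_force: [0.0, -0.0, 0.4]
width: 0.0852
grasp_force: 0.0
```

servo_tool([
  [[0,0,0.003,0,0,0,0.5],[0,0,0,0,0,0,0],[0,0,0,0,0,0,0],[0,0,0,0,0,0,0],[0,0,0,0,0,0,0],[0,0,0,0,0,0,0],[0,0,0,0,0,0,0],[0,0,0,0,0,0,0]],
], force=50)

```text
time: 2.78
position: [0.4832, -0.3308, 0.0072]
ee_rot: [1.0, -0.013, 0.0, 0.001]
contact_force: [-2.5, 0.3, 6.9]
width: 0.0108
grasp_force: 51.9
```

Run:
```python
from h import *
o=get_obs();print(o['width'],o['grasp_force']);to(.482,-.331,.12,-.25)
```

```text
0.01082632738208876 51.90592110157013
t 2.78 pos [ 0.4832 -0.3308  0.0072] yaw -0.026 F [-2.5  0.3  6.9]
 delta in present tool [-0.0011  0.0003 -0.1128] in target tool [-0.0011  0.0005 -0.1128] turn(tool) [ 0.0009 -0.0008  0.224 ]
```

servo_tool([
  [[0,0,-0.01,0,0,0,0],[0,0,-0.02,0,0,0,0],[0,0,-0.025,0,0,0,0],[0,0,-0.025,0,0,0.06,0],[0,0,-0.025,0,0,0.06,0],[0,0,-0.02,0,0,0.06,0],[0,0,-0.01,0,0,0.04,0],[0,0,0,0,0,0,0]],
])

```text
time: 3.45
position: [0.4838, -0.3311, 0.1444]
ee_rot: [0.992, -0.123, 0.002, 0.002]
contact_force: [-0.1, -0.0, -1.2]
width: 0.0106
grasp_force: 51.0
```

```bash
cat >> h.py <<'E'
def disp():
    return np.load('disp.npy') # x,y,yaw
def d2w(x,y):
    X,Y,a=disp(); return X+x*np.cos(a)-y*np.sin(a), Y+x*np.sin(a)+y*np.cos(a)
E
python3 - <<'E'
from h import *
from scipy.optimize import least_squares
M=[(-.06,.1125),(.07,.1125),(-.06,-.1125),(.07,-.1125),(-.06,-.1125)]
W=[(.6959,.1032),(.8196,.0709),(.6452,-.1076),(.785,-.1597),(.6472,-.1)]
M=np.array(M);W=np.array(W)
f=lambda p:(np.c_[p[0]+M[:,0]*np.cos(p[2])-M[:,1]*np.sin(p[2]),p[1]+M[:,0]*np.sin(p[2])+M[:,1]*np.cos(p[2])]-W).ravel()
s=least_squares(f,[.73,0,-.25]);print(s.x,s.fun.round(4));np.save('disp.npy',s.x)
o=get_obs();print(o['width'],o['grasp_force']);X=d2w(-.205,.05);to(*X,.12,disp()[2]);print(X)
E
```

```text
[ 0.73168844 -0.01867957 -0.23946997] [ 0.0042  0.0016  0.0068  0.0031  0.0015 -0.0061 -0.012   0.0151 -0.0005
 -0.0137]
0.010591696945967968 50.99779665470123
t 3.45 pos [ 0.4838 -0.3311  0.1444] yaw -0.2474 F [-0.1 -0.  -1.2]
 delta in present tool [-0.0416 -0.412   0.0231] in target tool [-0.0383 -0.4123  0.0244] turn(tool) [ 0.0026 -0.0043 -0.0079]
(np.float64(0.5443977383810901), np.float64(0.07851711560687061))
```

servo_tool([
  [[-0.005,-0.03,0,0,0,0,0],[-0.005,-0.04,0,0,0,0,0],[-0.005,-0.04,0,0,0,0,0],[-0.005,-0.04,0,0,0,0,0],[-0.005,-0.04,0,0,0,0,0],[-0.005,-0.04,0,0,0,0,0],[-0.005,-0.04,0,0,0,0,0],[-0.005,-0.03,0,0,0,0,0]],
])

```text
time: 4.12
position: [0.5168, -0.0268, 0.1407]
ee_rot: [0.993, -0.121, -0.001, -0.0]
contact_force: [1.1, 0.3, -1.2]
width: 0.0108
grasp_force: 51.0
```

servo_tool([
  [[-0.002,-0.04,0,0,0,0,0],[-0.002,-0.035,0,0,0,0,0],[0,-0.025,0.01,0,0,0,0],[0,-0.012,0.02,0,0,0,0],[0,0,0.03,0,0,0,0],[0,0,0.03,0,0,0,0],[0,0,0.02,0,0,0,0],[0,0,0.01,0,0,0,0]],
])

```text
time: 4.78
position: [0.539, 0.08, 0.0182]
ee_rot: [0.993, -0.122, -0.003, 0.0]
contact_force: [-0.6, -0.2, 0.1]
width: 0.0109
grasp_force: 51.0
```

Run:
```python
from h import *
o=get_obs();print(o['width'],o['grasp_force']);X=d2w(-.205,.05);to(*X,.008,disp()[2])
```

```text
0.010875373269483554 50.954861640930176
t 4.78 pos [0.539  0.08   0.0182] yaw -0.2446 F [-0.6 -0.2  0.1]
 delta in present tool [0.0057 0.0001 0.0102] in target tool [0.0056 0.0002 0.0102] turn(tool) [ 0.0009  0.0055 -0.0052]
```

servo_tool([
  [[0,0,0.006,0,0,0,0],[0,0,0.004,0,0,0,0],[0,0,0,0,0,0,0],[0,0,0,0,0,0,0.5],[0,0,0,0,0,0,0.5],[0,0,0,0,0,0,0.5],[0,0,0,0,0,0,0.5],[0,0,-0.01,0,0,0,0.5]],
])

```text
time: 5.45
position: [0.5401, 0.0798, 0.0207]
ee_rot: [0.992, -0.123, -0.001, 0.0]
contact_force: [0.1, -0.6, 0.3]
width: 0.0427
grasp_force: 0.0
```

servo_tool([
  [[0,0,-0.03,0,0,0,0.5],[0,0,-0.04,0,0,0,0.5],[0,0,-0.04,0,0,0,0.5],[0,0,-0.04,0,0,0,0.5],[0.015,0.01,-0.03,0,0,0,0.5],[0.03,0.02,-0.02,0,0,0,0.5],[0.025,0.01,0,0,0,0,0.5],[0,0,0,0,0,0,0.5]],
])

```text
time: 6.12
position: [0.6018, 0.0208, 0.2232]
ee_rot: [0.992, -0.124, 0.002, 0.0]
contact_force: [0.5, 0.0, -0.6]
width: 0.0426
grasp_force: 0.0
```

Run:
```python
from h import *
K,P,px=grabw('w3.png'); o=get_obs();print(o['position'],o['time'],o['width'])
```

```text
[0.59992167 0.0223953  0.22208912] 6.1667 0.042772166196747174
```

View pics/w3.png

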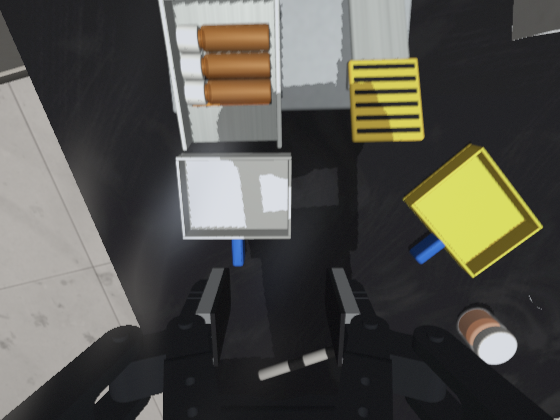

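Good view: the lip's edge runs (187,148)–(281,146), the base plate's front edge (283,109)–(347,109), the tray rim corners are (177,155), (291,153), (185,239), (291,238), and the pad spans (348,58)–(424,142).

Run:
```python
from h import *
K,P,px=load('w3.png')
w=lambda u,v,z:ray(K,P,u,v,z)[:2]
L,Rr=w(186,148,.036),w(282,146,.036)
b1,b2=w(284,109,.008),w(347,109,.008)
yaw=lambda a,b:np.arctan2(*( (a-b)[::1]*[-1,1]))  # y axis=(-s,c)
print('lip',L,Rr,'len',np.linalg.norm(L-Rr),'mid',(L+Rr)/2,'yaw',yaw(L,Rr),'base yaw',yaw(b1,b2),b1,b2)
hsv=cv2.cvtColor(px,cv2.COLOR_RGB2HSV);m=cv2.inRange(hsv,(18,120,100),(35,255,255));m[:, :345]=0;m[150:]=0
m=cv2.morphologyEx(m,cv2.MORPH_CLOSE,np.ones((9,9)))
c=max(cv2.findContours(m,0,1)[0],key=cv2.contourArea);r=cv2.minAreaRect(c);print('pad px',r,'pad c at .095',w(*r[0],.095))
T=[w(177,155,.026),w(291,153,.026),w(185,239,.026),w(291,238,.026)]
T=np.array(T);print(T.round(4),'tray c',T.mean(0),'yaw',yaw(T[0],T[1]),yaw(T[2],T[3]))
a=yaw(b1,b2); a=(a+yaw(L,Rr))/2
mid=(L+Rr)/2; c_,s_=np.cos(a),np.sin(a)
O=mid-np.array([c_*-.085-s_*.05,s_*-.085+c_*.05]);print('origin',O,a)
iv=lambda p:np.array([[c_,s_],[-s_,c_]])@(p-O)
print('base front in disp',iv(b1),iv(b2),'pad',iv(w(*r[0],.095)),'expect',.05-.12*np.cos(.47),-.07,'tray',iv(T.mean(0)))
np.save('disp.npy',[*O,a])
```

```text
lip [0.65671513 0.0935863 ] [0.63669298 0.00708066] len 0.08879252830515184 mid [0.64670405 0.05033348] yaw -0.22744976145078905 base yaw -0.24808139880098423 [ 0.66715502 -0.00286347] [ 0.65214361 -0.06212703]
pad px ((385.85748291015625, 100.25507354736328), (84.76582336425781, 71.98204803466797), 86.36705780029297) pad c at .095 [ 0.65769875 -0.0754637 ]
[[6.518e-01 1.069e-01]
 [6.269e-01 5.000e-04]
 [5.676e-01 1.276e-01]
 [5.417e-01 2.100e-02]] tray c [0.5970043  0.06400274] yaw -0.23060025037106466 -0.23794439968303283
origin [ 0.71753614 -0.01828004] -0.23776558012588664
base front in disp [-0.05259482  0.00311651] [-0.05322547 -0.05801543] pad [-0.0446854  -0.06966849] expect -0.05698819458343947 -0.07 tray [-0.13652108  0.05157884]
```

Relative to the lip, the tray centre is at x = -0.137, y = 0.052 in the dispenser frame. A base-edge reading gives about -0.144. A +0.033 slide lands well inside the window under either reading, so I'll regrasp and slide.

Run:
```python
from h import *
to(.539,.079,.009,-.238)
```

```text
t 6.17 pos [0.5999 0.0224 0.2221] yaw -0.2483 F [ 0.   0.4 -1.2]
 delta in present tool [-0.0733 -0.0399  0.213 ] in target tool [-0.0725 -0.0406  0.2131] turn(tool) [-0.     -0.0014 -0.0103]
```

servo_tool([
  [[-0.025,-0.01,0,0,0,-0.01,0.5],[-0.03,-0.02,0.015,0,0,0,0.5],[-0.018,-0.01,0.03,0,0,0,0.5],[0,0,0.04,0,0,0,0.5],[0,0,0.04,0,0,0,0.5],[0,0,0.035,0,0,0,0.5],[0,0,0.025,0,0,0,0.5],[0,0,0.015,0,0,0,0.5]],
])

```text
time: 6.83
position: [0.5352, 0.0808, 0.019]
ee_rot: [0.993, -0.117, -0.002, 0.0]
contact_force: [-0.3, 1.6, 0.4]
width: 0.0424
grasp_force: 0.0
```

servo_tool([
  [[0,0,0.012,0,0,0,0.5],[0,0,0,0,0,0,0],[0,0,0,0,0,0,0],[0,0,0,0,0,0,0],[0,0,0,0,0,0,0],[0,0,0,0,0,0,0]],
], force=30)

```text
time: 7.33
position: [0.5377, 0.0802, 0.0103]
ee_rot: [0.993, -0.118, 0.001, -0.0]
contact_force: [-1.3, 0.4, 3.4]
width: 0.0108
grasp_force: 34.3
```

Run:
```python
from h import *
o=get_obs();print(o['width'],o['grasp_force']);to(.539,.079,.009,-.238)
```

```text
0.010834688462240482 34.30306255817413
t 7.33 pos [0.5377 0.0802 0.0103] yaw -0.236 F [-1.3  0.4  3.4]
 delta in present tool [0.0015 0.0009 0.0013] in target tool [0.0016 0.0009 0.0013] turn(tool) [-0.0003 -0.0013  0.002 ]
```

servo_tool([
  [[0.005,0,0,0,0,0,0],[0.008,0,0,0,0,0,0],[0.008,0,0,0,0,0,0],[0.007,0,0,0,0,0,0],[0.005,0,0,0,0,0,0],[0,0,0,0,0,0,0],[0,0,0,0,0,0,0]],
])

```text
time: 7.92
position: [0.5705, 0.0722, 0.0102]
ee_rot: [0.993, -0.118, 0.001, -0.0]
contact_force: [1.4, 0.1, 4.4]
width: 0.0113
grasp_force: 34.4
```

servo_tool([
  [[0,0,0,0,0,0,0.3],[0,0,0,0,0,0,0.5],[0,0,0,0,0,0,0.5],[0,0,0,0,0,0,0.5],[0,0,-0.01,0,0,0,0.5],[0,0,-0.03,0,0,0,0.5],[0,0,-0.04,0,0,0,0.5],[0,0,-0.04,0,0,0,0.5]],
])

```text
time: 8.58
position: [0.5689, 0.0724, 0.131]
ee_rot: [0.993, -0.118, -0.001, 0.0]
contact_force: [1.7, 0.1, 0.5]
width: 0.0425
grasp_force: 0.0
```

servo_tool([
  [[0,0,-0.04,0,0,0,0.5],[0.01,0.01,-0.04,0,0,0,0.3],[0.015,0.03,-0.01,0,0,0,0],[0.015,0.03,0,0,0,0,0],[0.01,0.02,0,0,0,0,0],[0,0,0,0,0,0,0],[0,0,0,0,0,0,0]],
])

```text
time: 9.17
position: [0.5968, -0.0274, 0.2189]
ee_rot: [0.993, -0.119, -0.0, -0.0]
contact_force: [0.5, -0.0, 0.3]
width: 0.0002
grasp_force: 0.0
```

Run:
```python
from h import *
K,P,px=grabw('w4.png'); o=get_obs();print(o['position'],o['time'],o['width'])
```

```text
[ 0.59667162 -0.02640408  0.21887003] 9.2167 8.106291595694802e-05
```

View pics/w4.png

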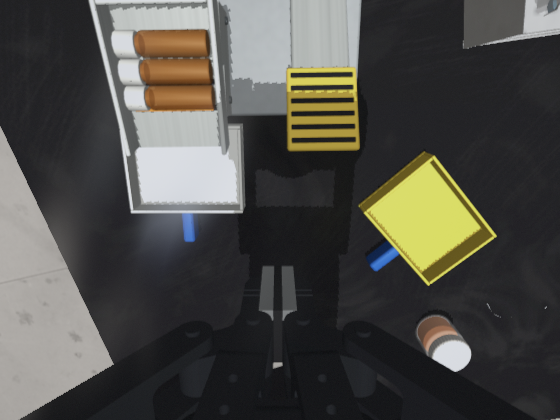

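The tray is tucked under the lip: front rim corners (132,212) and (243,210), back right corner (243,125), lip edge at row ~148, pad (287,67)–(359,151). I'll check the numbers and plan the press.

Run:
```python
from h import *
K,P,px=load('w4.png'); X,Y,a=disp(); c,s=np.cos(a),np.sin(a)
iv=lambda u,v,z:(np.array([[c,s],[-s,c]])@(ray(K,P,u,v,z)[:2]-[X,Y])).round(4)
for n,q in dict(FL=(132,212,.026),FR=(243,210,.026),BR=(243,125,.026),lip=(180,148,.036),base1=(232,115,.008),base2=(284,115,.008)).items(): print(n,iv(*q))
hsv=cv2.cvtColor(px,cv2.COLOR_RGB2HSV);m=cv2.inRange(hsv,(18,120,90),(35,255,255));m[:, :280]=0;m[:,365:]=0;m[155:]=0
m=cv2.morphologyEx(m,cv2.MORPH_CLOSE,np.ones((9,9)));v,u=np.nonzero(m);b=(u.min(),u.max(),v.min(),v.max());print(b)
for z,vv in ((.108,b[3]),(.081,b[2]),(.095,(b[2]+b[3])/2)): p=ray(K,P,(b[0]+b[1])/2,vv,z)[:2];print('pad',z,p,iv((b[0]+b[1])/2,vv,z))
p=ray(K,P,(b[0]+b[1])/2,(b[2]+b[3])/2,.095); to(p[0],p[1],.12,a)
```

```text
FL [-0.145   0.1072]
FR [-0.1428 -0.0035]
BR [-0.0605 -0.0059]
lip [-0.0802  0.0512]
base1 [-0.0525  0.0061]
base2 [-0.0525 -0.044 ]
(np.int64(287), np.int64(359), np.int64(67), np.int64(150))
pad 0.108 [ 0.6315308  -0.06958451] [-0.0715 -0.0701]
pad 0.081 [ 0.68638439 -0.08386104] [-0.0148 -0.0711]
pad 0.095 [ 0.65855801 -0.07658116] [-0.0436 -0.0706]
t 9.22 pos [ 0.5967 -0.0264  0.2189] yaw -0.2367 F [ 0.6 -0.1  0.2]
 delta in present tool [0.072  0.0343 0.0988] in target tool [0.072  0.0342 0.0989] turn(tool) [-0.0003  0.0004  0.001 ]
```

Tray centre is about 17–22 mm in front of the lip and 1–2 mm off sideways, so step 1 is met. Next I'll go over the pad.

servo_tool([
  [[0.01,0.02,0,0,0,0,0],[0.03,0.014,0.01,0,0,0,0],[0.025,0,0.02,0,0,0,0],[0.003,0,0.03,0,0,0,0],[0,0,0.025,0,0,0,0],[0,0,0.012,0,0,0,0],[0,0,0,0,0,0,0],[0,0,0,0,0,0,0]],
])

```text
time: 9.88
position: [0.6551, -0.0744, 0.1219]
ee_rot: [0.993, -0.117, -0.0, -0.0]
contact_force: [0.1, 0.4, 0.5]
width: -0.0003
grasp_force: 0.0
```

servo_tool([
  [[0,0,0.005,0,0,0,0],[0,0,0.005,0,0,0,0],[0,0,0.005,0,0,0,0],[0,0,0.005,0,0,0,0],[0,0,0.005,0,0,0,0],[0,0,0,0,0,0,0]],
])

```text
time: 10.38
position: [0.6549, -0.0755, 0.0957]
ee_rot: [0.993, -0.118, -0.0, -0.0]
contact_force: [1.2, -0.3, 1.8]
width: 0.0003
grasp_force: 1.1
```

Contact at z ≈ 0.096. I'll press in small steps.

servo_tool([
  [[0,0,0.004,0,0,0,0],[0,0,0.004,0,0,0,0],[0,0,0.004,0,0,0,0],[0,0,0.004,0,0,0,0],[0,0,0.003,0,0,0,0],[0,0,0,0,0,0,0]],
])

```text
time: 10.88
position: [0.6549, -0.0755, 0.0771]
ee_rot: [0.993, -0.118, -0.0, -0.0]
contact_force: [-0.6, -0.4, 5.9]
width: 0.0001
grasp_force: 2.7
```

servo_tool([
  [[0,0,0.002,0,0,0,0],[0,0,0.002,0,0,0,0],[0,0,0.002,0,0,0,0],[0,0,0,0,0,0,0]],
])

```text
time: 11.22
position: [0.6549, -0.0756, 0.0715]
ee_rot: [0.993, -0.118, -0.0, -0.0]
contact_force: [-2.2, -0.2, 7.9]
width: -0.0001
grasp_force: 3.2
```

servo_tool([
  [[0,0,0.001,0,0,0,0],[0,0,0.001,0,0,0,0],[0,0,0.001,0,0,0,0],[0,0,0.001,0,0,0,0],[0,0,0,0,0,0,0]],
])

```text
time: 11.63
position: [0.6548, -0.0755, 0.0678]
ee_rot: [0.993, -0.118, -0.0, -0.0]
contact_force: [-3.3, -0.3, 8.8]
width: 0.0001
grasp_force: 3.6
```

servo_tool([
  [[0,0,0.001,0,0,0,0],[0,0,0.001,0,0,0,0],[0,0,0,0,0,0,0]],
])

```text
time: 11.88
position: [0.6548, -0.0755, 0.0658]
ee_rot: [0.993, -0.118, -0.0, 0.0]
contact_force: [-2.9, 0.5, 8.2]
width: 0.0001
grasp_force: 3.8
```

servo_tool([
  [[0,0,0.001,0,0,0,0],[0,0,0.001,0,0,0,0],[0,0,0,0,0,0,0]],
])

```text
time: 12.13
position: [0.6548, -0.0755, 0.0639]
ee_rot: [0.993, -0.118, -0.0, -0.0]
contact_force: [-4.9, 0.9, 9.1]
width: -0.0001
grasp_force: 4.0
```

servo_tool([
  [[0,0,0.001,0,0,0,0],[0,0,0.001,0,0,0,0],[0,0,0,0,0,0,0]],
])

```text
time: 12.38
position: [0.6548, -0.0755, 0.0619]
ee_rot: [0.993, -0.118, -0.0, 0.0]
contact_force: [-3.8, 1.4, 9.3]
width: -0.0001
grasp_force: 4.1
```

servo_tool([
  [[0,0,0.001,0,0,0,0],[0,0,0.001,0,0,0,0],[0,0,0,0,0,0,0]],
])

```text
time: 12.63
position: [0.6546, -0.0754, 0.0599]
ee_rot: [0.993, -0.118, -0.001, -0.0]
contact_force: [-4.9, 1.0, 9.3]
width: -0.0
grasp_force: 4.4
```

servo_tool([
  [[0,0,0.001,0,0,0,0],[0,0,0.001,0,0,0,0],[0,0,0,0,0,0,0]],
])

```text
time: 12.88
position: [0.6544, -0.0754, 0.0579]
ee_rot: [0.993, -0.118, -0.001, -0.0]
contact_force: [-5.8, 1.3, 10.5]
width: 0.0001
grasp_force: 4.6
```

servo_tool([
  [[0,0,0.001,0,0,0,0],[0,0,0.001,0,0,0,0],[0,0,0,0,0,0,0]],
])

```text
time: 13.13
position: [0.6546, -0.0754, 0.056]
ee_rot: [0.993, -0.118, -0.001, -0.0]
contact_force: [-5.2, 1.5, 9.9]
width: -0.0005
grasp_force: 4.8
```

servo_tool([
  [[0,0,0.001,0,0,0,0],[0,0,0.001,0,0,0,0],[0,0,0,0,0,0,0]],
])

```text
time: 13.38
position: [0.6544, -0.0754, 0.054]
ee_rot: [0.993, -0.118, -0.001, -0.0]
contact_force: [-5.9, 1.2, 10.7]
width: -0.0
grasp_force: 5.0
```

servo_tool([
  [[0,0,0.001,0,0,0,0],[0,0,0.001,0,0,0,0],[0,0,0,0,0,0,0]],
])

```text
time: 13.63
position: [0.6544, -0.0754, 0.052]
ee_rot: [0.993, -0.118, -0.001, -0.0]
contact_force: [-6.4, 2.3, 10.9]
width: -0.0001
grasp_force: 5.2
```

servo_tool([
  [[0,0,0.001,0,0,0,0],[0,0,0.001,0,0,0,0],[0,0,0,0,0,0,0]],
])

```text
time: 13.88
position: [0.6543, -0.0753, 0.05]
ee_rot: [0.993, -0.118, -0.001, -0.0]
contact_force: [-7.8, 1.1, 11.7]
width: -0.0001
grasp_force: 5.4
```

servo_tool([
  [[0,0,0.001,0,0,0,0],[0,0,0.001,0,0,0,0],[0,0,0,0,0,0,0]],
])

```text
time: 14.13
position: [0.6543, -0.0753, 0.0486]
ee_rot: [0.993, -0.118, -0.001, -0.0]
contact_force: [-8.1, 1.6, 14.2]
width: 0.0004
grasp_force: 6.7
```

servo_tool([
  [[0,0,0.001,0,0,0,0],[0,0,0,0,0,0,0],[0,0,0,0,0,0,0]],
])

```text
time: 14.38
position: [0.6543, -0.0753, 0.0483]
ee_rot: [0.993, -0.118, -0.001, 0.0]
contact_force: [-9.1, 2.9, 19.2]
width: -0.0002
grasp_force: 9.1
```

The stop is felt: z lags and the force rises from 11.7 to 19.2 N. I'll add a touch more and hold for over a second.

servo_tool([
  [[0,0,0.0005,0,0,0,0],[0,0,0,0,0,0,0],[0,0,0,0,0,0,0],[0,0,0,0,0,0,0],[0,0,0,0,0,0,0],[0,0,0,0,0,0,0],[0,0,0,0,0,0,0],[0,0,0,0,0,0,0]],
])

```text
time: 15.05
position: [0.6543, -0.0753, 0.0482]
ee_rot: [0.993, -0.118, -0.001, 0.0]
contact_force: [-10.9, 2.0, 20.9]
width: -0.0002
grasp_force: 10.3
```

servo_tool([
  [[0,0,0,0,0,0,0],[0,0,0,0,0,0,0],[0,0,0,0,0,0,0],[0,0,0,0,0,0,0],[0,0,0,0,0,0,0],[0,0,0,0,0,0,0],[0,0,0,0,0,0,0],[0,0,0,0,0,0,0]],
])

```text
time: 15.72
position: [0.6543, -0.0753, 0.0482]
ee_rot: [0.993, -0.118, -0.001, 0.0]
contact_force: [-11.0, 1.4, 21.5]
width: 0.0001
grasp_force: 10.3
```

Run:
```python
from h import *
K,P,px=grabw('w5.png');a=grab('side','d5.png');b=grab('scene','s5.png')
o=np.zeros((600,800,3),np.uint8)
o[:420,:560]=px; 
o[420:,:200]=cv2.resize(a['pixels'][140:230,230:330],(200,180)); o[400:,500:800]=cv2.resize(b['pixels'][215:315,120:270],(300,200))
cv2.imwrite('pics/c5.png',o[:,:,::-1])
```

View pics/c5.png

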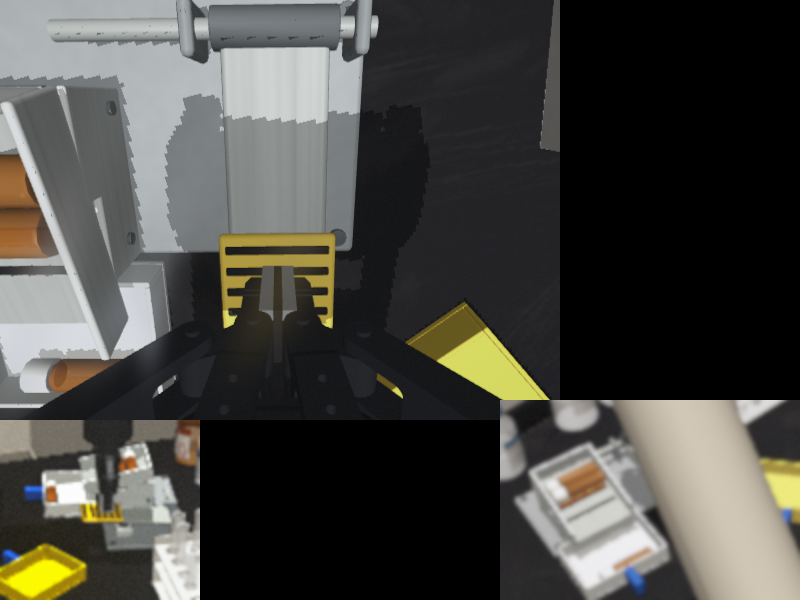

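One vial lies in the tray, at (75,375) in the wrist view and (632,558) in the scene inset. Two are still in the chute at (20,190) and (20,232). I'll let the treadle rise gently and back away.

servo_tool([
  [[0,0,-0.005,0,0,0,0],[0,0,-0.008,0,0,0,0],[0,0,-0.01,0,0,0,0],[0,0,-0.01,0,0,0,0],[0,0,-0.01,0,0,0,0],[0,0,-0.01,0,0,0,0],[0,0,-0.015,0,0,0,0],[0,0,-0.02,0,0,0,0]],
])

```text
time: 16.53
position: [0.6538, -0.0752, 0.1329]
ee_rot: [0.993, -0.118, -0.003, -0.0]
contact_force: [-0.4, -0.1, 0.3]
width: -0.0
grasp_force: 0.0
```

servo_tool([
  [[0,0,-0.03,0,0,0,0],[0,0,-0.03,0,0,0,0],[-0.02,0,-0.03,0,0,0,0],[-0.03,-0.01,0,0,0,0,0],[-0.01,-0.02,0,0,0,0,0],[0,0,0,0,0,0,0],[0,0,0,0,0,0,0],[0,0,0,0,0,0,0]],
])

```text
time: 17.2
position: [0.6038, -0.0326, 0.2236]
ee_rot: [0.993, -0.118, -0.001, 0.0]
contact_force: [0.5, 0.1, -0.1]
width: 0.0001
grasp_force: 0.0
```

Run:
```python
from h import *
K,P,px=grabw('w6.png'); print(get_obs()['time'],get_obs()['contact_force'])
```

```text
17.25 [0.41250113 0.38345244 0.50354613]
```

View pics/w6.png

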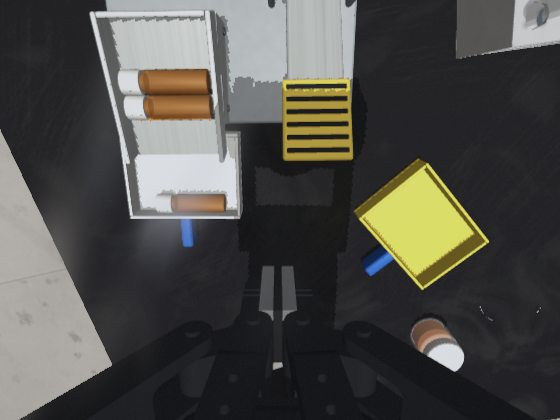

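The vial lies in the tray at (192,203), two remain in the chute, the treadle is up, and the tray hasn't shifted. I'm handing the job in.

```bash
python3 -c "
from cell import ticket
print(ticket.job_done())"
```

```text
the job is handed in; nothing more can be done
None
```

The job is handed in at about 17 s of the 51 s allowed, but no verdict came back: in the last picture the tray sits under the lip with one vial in it, two vials are in the chute, and the treadle is back up.

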